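# Shut the shape box and hold its keeper block for screwing

### The job

Slide the lid of the pine shape box fully shut, then bring the loose keeper block (the plain pine block with two screw holes) upright on the table, flat and centred against the box end that the lid slid out of, and press it there with a steady push of about 10 newtons (stay between 5 and 20, never ram it) so that I can screw it on. Hold that push for at least three seconds and finish while still holding and pressing: do not let go or back away. Leave the other toys where they are.

Things in the scene. Friction and masses are not known exactly. Their poses are not given: they have to be found in the camera images.
- shape_box: Pine box fixed to the table, 180 long (its x), 120 wide (y), 55 mm high. Origin: centre of its underside, z = 0. The lid slides along box x and comes out over the -x end, which roughly faces the robot. That end wall is flat, 41 mm high, outer face at box x = -90 mm; the shut lid's end is flush with it, just above. The keeper block belongs there: its origin at box x = -106, y = 0, z = 0 mm.
- lid (a joint): How far the lid is drawn out along the box's -x, in m: 0 fully shut (hard stop), 0.12 at most. It stays where it is left; sliding it takes about 2 N. The lid is a pale wooden board 166 x 107 x 7 mm, its top face 49 mm above the table; the part drawn out hangs free in front of the box.
- lid_grip (a point): Centre of the wooden grip bar across the lid's top, 59 mm above the table. Bar: 14 mm thick (along box x), 56 mm long (box y), 22 mm high (from 49 to 71 mm above the table). With the lid shut it is at box x = -57 mm, y = 0. Pinch it from above or push its -x side; the lid's board reaches 26 mm beyond that side.
- keeper: Keeper block: loose plain pine block, about 0.07 kg, upright on the table left or right of the box; 32 thick (its x), 60 wide (y), 56 mm high (z), with two dark 7 mm screw holes through the thickness. Origin: centre of its underside. Either 60 x 56 face may go against the box, its x along the box's x. Gripping its 60 mm width from above leaves both those faces free.
- bridge: Bystander: loose beech bridge-shaped block, 30 x 80 x 63 mm, open arch below, on the other side of the box. Origin: centre of its underside.
- star: Bystander: loose wooden five-pointed star block, 75 mm across, 25 mm thick, lying flat. Origin: centre of its underside.
- cylinder: Bystander: loose purple beech cylinder, 40 mm diameter, 60 mm high, standing. Origin: centre of its underside.
- stacker: Bystander: stacking toy, three lime rings on a post on a round foot of 100 mm diameter, 112 mm high. Origin: centre of its underside.
- ring: Bystander: loose lime stacking ring, 72 mm diameter, 18 mm high, lying flat, the fourth ring of the stacker. Origin: centre of its underside.
- tweezer: Bystander: jumbo orange plastic tweezer lying flat, about 160 mm long (its x), 14 mm high. Origin: about its middle, at the underside.
There are look-alikes about, which are no part of the job. Leave any black or red look-alike of the shape_box alone.

How it is judged:
On the way, in this order (a step that is already met when the one before it is completed fails the run):
1. the lid is fully shut, with the keeper block still away from the box (value of joint lid below 0.004 m and horizontal distance between keeper and shape_box above 0.13 m), for 0.2 s.
2. the keeper block is pressed square, centred and upright against the box's end with 5 to 20 N, steadily for 2 s (x of keeper in the frame of shape_box between -0.111 and -0.101 m and y of keeper in the frame of shape_box between -0.012 and 0.012 m and height (world z) of keeper between -0.004 and 0.008 m and angle between keeper's own z axis and vertical below 0.1 rad and angle between the x axis of keeper and the x axis of shape_box, either way round below 0.1 rad and contact force between keeper and shape_box between 5 and 20 N and contact force between any of the fingers, the arm and keeper above 2 N and value of joint lid below 0.004 m), for 2 s.
At the end, for the whole second after the job is handed in: Lid shut within 4 mm; keeper block upright (0.1 rad), foot under 8 mm above the table, broad face flat on the box's open end (0.1 rad, gap under 5 mm), centred within 12 mm; robot still touching it and pressing it on the box with 5 to 20 N through the last second (all of step 2 and linear speed of keeper below 0.01 m/s); the arm keeps its last pose, push and grip.
It fails at once if the keeper block is rammed against the box (over 45 N) (contact force between keeper and shape_box above 45 N).
It fails at once if another toy is disturbed (moved over 20 mm) (distance of any of bridge, star, cylinder, stacker, ring, tweezer from where it was at the start of the episode above 0.02 m).
It also fails if it takes over 64 s, if anything falls off the work surface, if the arm or the gripper's body presses on something with over 40 N, if the wrist force passes 120 N, or if a joint passes its speed limit or range.

### The arm

A 7-joint arm with a two-finger parallel gripper is mounted at the origin on the work surface. World frame = base frame: x ahead of the robot, y to its left, z up, the work surface at z = 0. Lengths are in m, angles in rad, forces in N, time in s.
With the tool pointing down it reaches from about 0.425 to 0.925 m from the base axis. Payload 6.8 kg.
Tool frame: the origin (TCP) lies on the centre line of the jaws, within the pads' length; the fingertips stand bot.finger_overhang ahead of it and the grasp point (between the pads) lies 3 mm ahead of it (bot.finger_overhang is the distance from the TCP to the fingertips, in m); z points along the fingers, y is the direction in which the jaws open and shut (so a half turn about z gives the same grasp; the last joint's range is limited). The gripper opens to 85 mm and grips with 20 to 120 N. Pads are 22 mm wide; open, the fingers measure 114 mm over their backs; the gripper's body (76 mm by 85 mm) begins 54 mm behind the grasp point. The pads swing forward as they close: fully open they stand 13 mm farther back than shut.
Start: joints at [-1.426, 0.477, 0.022, 1.555, -0.011, 1.109, -0.083], TCP at [0.169, 0.654, 0.253] pointing down, gripper open.
Joint ranges: [-2.96, 2.96], [-0.34, 2.1], [-1.41, 1.46], [0.24, 2.44], [-1.37, 4.51], [0.17, 1.92], [-2.96, 2.96]. Speed limits (rad/s): [2.39, 2.39, 3.14, 3.14, 3.14, 3.14, 3.14].

### API

Orientations are given as a unit quaternion [w, x, y, z].
In Python, from station import bot gives the robot as it stands.
- The arm moves only by the tool drive_tool, never from a script. Its argument "increments" is text: rows parted by semicolons, each of 4 numbers parted by spaces: the shift along the world's x, y, z in m, then the turn about the world's z in rad. In form: tx ty tz spin; .... A call has 1 to 12 rows; each row shifts and turns the commanded pose from where the row before left it; what a row does not reach is not made up. A row lasts 1/12 s, in which the tool goes at most 41.7 mm and 7.16 degrees, less where a joint would pass 70% of its speed; a pose out of reach is approached as far as the arm can. A call is refused whole if a number of a shift passes 0.0417 or a number of a turn 0.125, either way. A call with a gripper value outside its range is refused whole. "grip" is the opening, from 0 (shut) to 1 (fully open), set as the call begins (left out, the last holds). The fingers move at their own pace and stop on an object; "squeeze" is the grip in N (left out, the last holds). Time passes only in rows, so rows that do not move let the fingers close. It gives the time, the measured TCP pose, the force and the opening at its end, in the units of the state.
- bot.get_obs(): the state, without advancing time (a new reading comes with each control period).
- bot.read_camera(name): name is "side" or "top"; returns the picture (420x560x3 uint8, red, green, blue); there is no depth.
- bot.calibration(name): a dict with "fx", "fy", "cx", "cy" (pixels), "distortion" ([k1, k2, p1, p2, k3] as OpenCV has them; the pictures are not rectified), "camera_from_world" (4x4, takes a point from world to camera coordinates). Camera axes: x right, y down, z forward; pixel columns grow to the right and rows downward; lengths in m; the calibration is good to about 2 mm. A picture is of the moment at which its call begins. calibration takes no time and is no camera call.
- bot.hand_in(): hands the job in, once; it reports no verdict.
The state is a dict: "t": time; "q": joint angles; "joint_vel": joint speeds; "joint_torque": joint torques, N m; "eef_pos": TCP position; "tool_rot": TCP orientation; "contact_force": force on the tool from outside, world axes, zero at the start; "torque": the same for the moment, N m; "gripper_width": opening from 0.0 (shut) to 1.0 (fully open).
Only numpy, scipy, OpenCV 4.12 (cv2) and the standard library are available. Lean on these libraries where they do the work, as an engineer would, in place of code of your own. Each camera call takes 0.05 s, during which the arm holds its last target.

## Working session

There is one attempt and no reset: what is moved stays moved. The work goes in short steps, Python scripts to look and compute and a tool call to move; the robot and the scene stay as the last step left them, time stands still between calls to the robot, and variables do not carry over. Pictures are saved under pics/ and viewed, and the job is handed in when it is done.

Besides the shell and the picture viewer there is one more tool, called by a JSON object that holds its "name" and its "arguments", one argument or row to a line. drive_tool: Moves the arm, as the interface text tells. Its arguments: {"type":"object","properties":{"increments":{"type":"string"},"grip":{"type":"number"},"squeeze":{"type":"number"}},"required":["increments"]}

```bash
ls; mkdir -p pics; python3 - <<'E'
from station import bot
import cv2
o=bot.get_obs(); print(o); print(bot.finger_overhang)
for n in("top","side"):
    im=bot.read_camera(n); cv2.imwrite(f"pics/{n}0.png",im[:,:,::-1]); print(bot.calibration(n))
E
```

```text
pics
{'t': 0.0, 'q': array([-1.42609686,  0.47780324,  0.02233507,  1.55641335, -0.01151838,
        1.109301  , -0.08308191]), 'joint_vel': array([ 0.00132333, -0.00111873, -0.00014858, -0.0006457 ,  0.00189941,
       -0.00152255, -0.00024782]), 'joint_torque': array([-6.67598124e-04, -5.96446180e+01,  1.60775386e+00, -2.81192708e+01,
        1.24980760e-02,  9.39849357e-03,  6.46224919e-06]), 'eef_pos': array([0.16869654, 0.65302805, 0.25233957]), 'tool_rot': array([-5.61125292e-05,  1.26045504e-01,  9.92024054e-01, -8.96776787e-04]), 'contact_force': array([0.15475496, 0.2091481 , 0.20303094]), 'torque': array([ 0.00564753,  0.02842925, -0.03484236]), 'gripper_width': 1.0016741327484695}
0.022
{'fx': 413.9814247356528, 'fy': 413.9814247356528, 'cx': 277.92736424802575, 'cy': 211.26910667653405, 'distortion': array([-0.04987018,  0.        ,  0.        ,  0.        ,  0.        ]), 'camera_from_world': array([[ 0.11400587, -0.99347366, -0.00356966, -0.034204  ],
       [-0.97158061, -0.11074183, -0.20920653,  0.50975268],
       [ 0.20744586,  0.02731898, -0.97786496,  1.10223496],
       [ 0.        ,  0.        ,  0.        ,  1.        ]])}
{'fx': 475.4140419774866, 'fy': 475.4140419774866, 'cx': 279.78219807530866, 'cy': 212.4693635984396, 'distortion': array([0.01361112, 0.        , 0.        , 0.        , 0.        ]), 'camera_from_world': array([[ 0.94893928, -0.31532369, -0.0092313 , -0.49074611],
       [-0.2301159 , -0.6719043 , -0.70398245,  0.15990792],
       [ 0.21577979,  0.67016087, -0.71015737,  1.52564315],
       [ 0.        ,  0.        ,  0.        ,  1.        ]])}
```

View pics/top0.png

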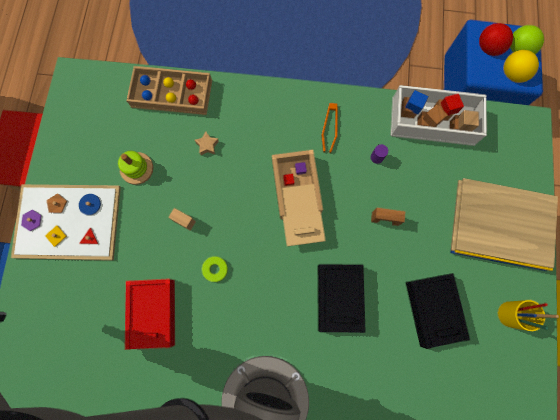

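View pics/side0.png

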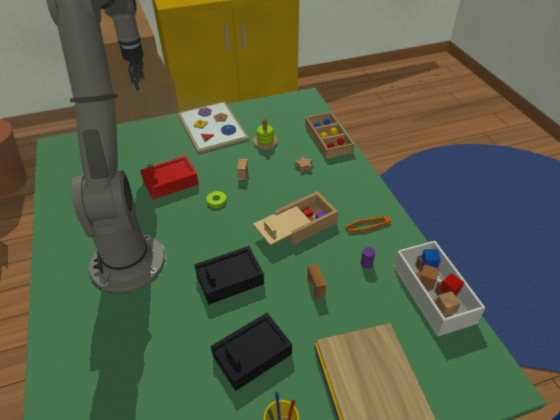

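Top view: box at about (300,190) with the lid drawn out toward the robot. A pine block sits left at (181,218) and a darker block right at (388,215). I'll zoom in on them.

```bash
python3 - <<'E'
import cv2,numpy as np
t=cv2.imread('pics/top0.png');s=cv2.imread('pics/side0.png')
a=cv2.resize(t[140:260,150:350],(800,480),interpolation=cv2.INTER_CUBIC)
b=cv2.resize(s[140:260,200:350],(750,600),interpolation=cv2.INTER_CUBIC)
cv2.imwrite('pics/a.png',a);cv2.imwrite('pics/b.png',b)
E
```

```text
(no output)
```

View pics/a.png

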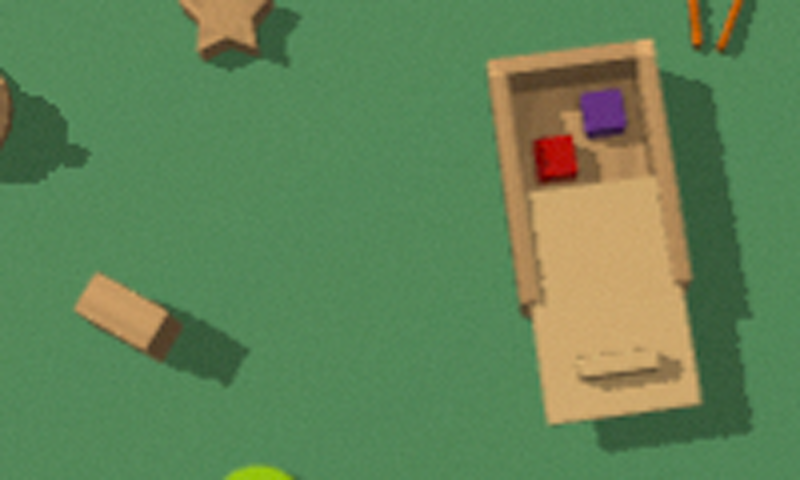

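View pics/b.png

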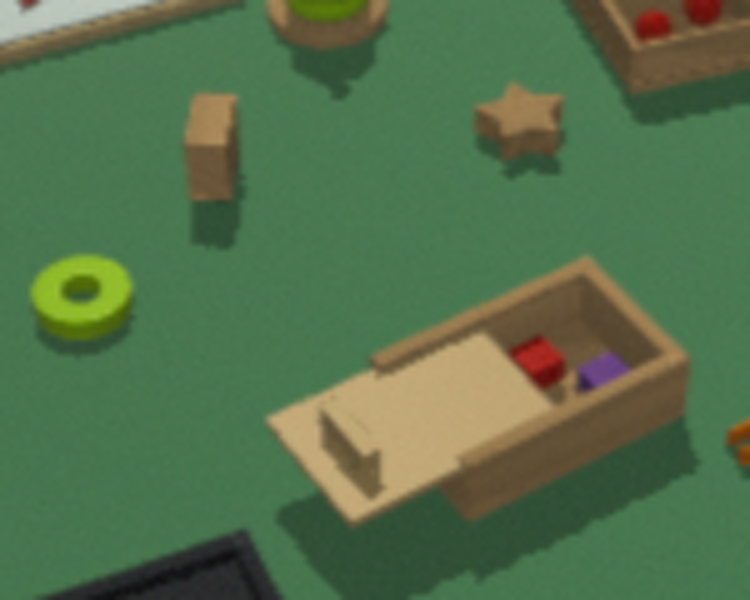

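```bash
cat > h.py <<'E'
import numpy as np,cv2
from scipy.optimize import least_squares
from station import bot
C={n:bot.calibration(n) for n in("top","side")}
def proj(n,P):
    c=C[n];T=c["camera_from_world"];K=np.array([[c["fx"],0,c["cx"]],[0,c["fy"],c["cy"]],[0,0,1]])
    return cv2.projectPoints(np.array(P,float).reshape(-1,1,3),cv2.Rodrigues(T[:3,:3])[0],T[:3,3],K,c["distortion"])[0].reshape(-1,2)
def w(p,L):
    x,y,a=p[:3];L=np.array(L,float).reshape(-1,3);c,s=np.cos(a),np.sin(a)
    return np.c_[x+c*L[:,0]-s*L[:,1],y+s*L[:,0]+c*L[:,1],L[:,2]]
def ray(n,uv,z):
    c=C[n];T=c["camera_from_world"];K=np.array([[c["fx"],0,c["cx"]],[0,c["fy"],c["cy"]],[0,0,1]])
    d=cv2.undistortPoints(np.array([[uv]],float),K,c["distortion"])[0,0];d=T[:3,:3].T@np.array([*d,1]);o=-T[:3,:3].T@T[:3,3]
    return o+d*(z-o[2])/d[2]
ut=lambda x,y,f=4,o=(150,140):((x+.5)/f-.5+o[0],(y+.5)/f-.5+o[1])
us=lambda x,y:ut(x,y,5,(200,140))
E
python3 - <<'E'
from h import *
box=[("top",ut(488,62),.09,.06,.055,0),("top",ut(653,40),.09,-.06,.055,0),("top",ut(691,281),-.09,-.06,.055,0),
("side",us(587,260),.09,.06,.055,0),("side",us(688,357),.09,-.06,.055,0),("side",us(460,460),-.09,-.06,.055,0),("side",us(375,357),-.09,.06,.055,0),
("top",ut(549,424),-.09,.0535,.049,1),("top",ut(701,403),-.09,-.0535,.049,1),("side",us(268,421),-.09,.0535,.049,1),("side",us(352,524),-.09,-.0535,.049,1)]
def f(p):return np.concatenate([proj(n,w(p,[x-l*p[3],y,z]))[0]-uv for n,uv,x,y,z,l in box])
r=least_squares(f,[.6,0,0,.07]);print("box",r.x);print(r.fun.reshape(-1,2).round(1).tolist());pb=r.x
print("grip",w(pb,[-.057-pb[3],0,.059]))
kp=[("top",ut(97,273),0),("top",ut(173,319),1),("top",ut(149,354),2),("top",ut(75,308),3),("side",us(197,95),0),("side",us(238,96),1),("side",us(231,146),2),("side",us(187,147),3)]
for i in (0,):
  L=[(.016,.03,.056),(.016,-.03,.056),(-.016,-.03,.056),(-.016,.03,.056)]
  for sh in range(4):
    g=lambda p:np.concatenate([proj(n,w(p,L[(j+s)%4]))[0]-uv for n,uv,j in kp for s in [sh if n=="side" else 0]])
    r=least_squares(g,[.55,.3,-.5]);print(sh,r.x,r.cost)
    if sh==0 or r.cost<15:print(r.fun.reshape(-1,2).round(1).tolist())
for nm,n,uv,z in[("ring","top",(215,269),.018),("cyl","top",(380,153),.06),("bridge","top",(390,215),.063),("blk1","top",(341,298),.05),("blk1 far","top",(340,265),.06),("stack","top",(133,160),.1),("star","top",(206,143),.025)]:print(nm,ray(n,uv,z).round(3))
E
```

```text
box [ 0.6013594  -0.01948691  0.24876188  0.08480517]
[[0.0, -0.6], [0.0, -0.4], [0.3, -0.2], [-0.6, -0.4], [0.1, 0.5], [1.2, 1.5], [-1.5, 0.0], [-0.3, -0.3], [0.1, -0.3], [-0.7, -0.4], [-0.5, -0.5]]
grip [[ 0.46391928 -0.05439993  0.059     ]]
0 [ 0.46240817  0.29156961 -0.1248713 ] 165.86290941619427
[[-1.8, 1.4], [-0.4, -5.2], [2.4, -2.9], [0.4, 3.5], [5.3, -0.2], [-0.6, 9.6], [-7.7, 0.8], [-1.1, -9.5]]
1 [ 0.46248146  0.29178674 -0.37325853] 364.73464154138435
2 [ 0.46241344  0.29155965 -0.66095252] 152.61285481541196
3 [ 0.46235149  0.29143922 -0.40670306] 5.2086874106828125
[[0.9, -0.7], [-0.1, -1.8], [-0.2, -0.7], [0.2, 0.2], [-0.8, 0.1], [-0.7, 0.3], [-1.4, 0.5], [-1.2, -0.1]]
ring [0.333 0.181 0.018]
cyl [ 0.712 -0.248  0.06 ]
bridge [ 0.533 -0.286  0.063]
blk1 [ 0.293 -0.172  0.05 ]
blk1 far [ 0.38 -0.16  0.06]
stack [0.6   0.439 0.1  ]
star [0.699 0.261 0.025]
```

Box at (0.601, −0.019), yaw 0.249, lid out 85 mm, with residuals under 1.5 px. Keeper at (0.462, 0.2915), yaw −0.407. Its width axis comes out at about 1.164 rad. Sizes and reach agree with the figures given. Now I'll move above the lid bar.

{"name": "drive_tool", "arguments": {
  "increments": "0.025 -0.03 0 -0.06;0.025 -0.03 0 -0.06;0.025 -0.03 0 -0.06;0.025 -0.03 0 -0.06;0.025 -0.03 0 -0.06;0.025 -0.03 0 -0.06;0.025 -0.03 0 -0.06;0.025 -0.03 0 -0.06;0.025 -0.03 0 -0.06;0.025 -0.03 0 -0.06",
  "grip": 0.6
}}

```text
t: 0.93
eef_pos: [0.4195, 0.3517, 0.2531]
tool_rot: [-0.0, 0.415, 0.91, -0.0]
contact_force: [0.9, 1.2, 0.0]
gripper_width: 0.604
```

{"name": "drive_tool", "arguments": {
  "increments": "0.004 -0.034 0 -0.04;0.004 -0.034 0 -0.04;0.004 -0.034 0 -0.04;0.004 -0.034 0 -0.04;0.004 -0.034 0 -0.04;0.004 -0.034 0 -0.04;0.004 -0.034 0 -0.04;0.004 -0.034 0 -0.04;0.004 -0.034 0 -0.04;0.004 -0.034 0 -0.04;0.004 -0.034 0 -0.04;0 -0.034 0 -0.03"
}}

```text
t: 1.93
eef_pos: [0.463, -0.056, 0.2534]
tool_rot: [0.0, 0.615, 0.789, 0.0]
contact_force: [1.5, 0.6, 0.0]
gripper_width: 0.599
```

{"name": "drive_tool", "arguments": {
  "increments": "0 0 0 0;0 0 0 0"
}}

```text
t: 2.1
eef_pos: [0.4624, -0.0563, 0.2532]
tool_rot: [-0.0, 0.616, 0.788, -0.0]
contact_force: [0.2, 0.1, 0.2]
gripper_width: 0.595
```

{"name": "drive_tool", "arguments": {
  "increments": "0.001 0.002 -0.03 0.005;0 0 -0.03 0;0 0 -0.03 0;0 0 -0.03 0;0 0 -0.02 0;0 0 -0.015 0;0 0 -0.01 0;0 0 -0.005 0;0 0 0 0"
}}

```text
t: 2.85
eef_pos: [0.4635, -0.0517, 0.0827]
tool_rot: [-0.001, 0.612, 0.791, -0.0]
contact_force: [0.3, -0.8, -0.6]
gripper_width: 0.594
```

```bash
python3 - <<'E'
from h import *
t=bot.read_camera("top")[:,:,::-1];s=bot.read_camera("side")[:,:,::-1]
cv2.imwrite('pics/c.png',np.hstack([cv2.resize(t[160:260,250:350],(400,400),interpolation=2),cv2.resize(s[170:270,220:320],(400,400),interpolation=2)]))
E
```

```text
(no output)
```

View pics/c.png

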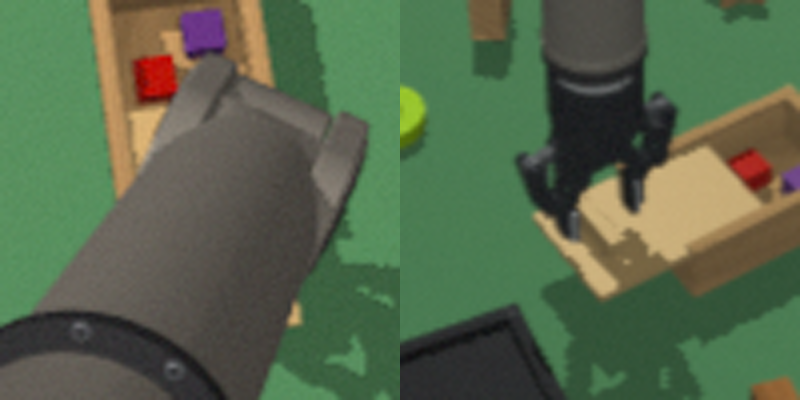

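The fingers straddle the bar: in the side view they are at (570,215) and (632,195), with the bar between them. I'll lower a little and pinch.

{"name": "drive_tool", "arguments": {
  "increments": "0 -0.002 -0.004 0;0 0 -0.003 0;0 0 0 0"
}}

```text
t: 3.2
eef_pos: [0.4639, -0.0545, 0.0763]
tool_rot: [0.0, 0.612, 0.791, 0.0]
contact_force: [-0.4, -0.6, -0.2]
gripper_width: 0.6
```

{"name": "drive_tool", "arguments": {
  "increments": "0 0 0 0;0 0 0 0;0 0 0 0;0 0 0 0;0 0 0 0;0 0 0 0",
  "grip": 0.0,
  "squeeze": 25
}}

```text
t: 3.7
eef_pos: [0.4638, -0.0544, 0.0765]
tool_rot: [-0.0, 0.612, 0.791, 0.0]
contact_force: [-1.8, 0.3, 4.9]
gripper_width: 0.153
```

{"name": "drive_tool", "arguments": {
  "increments": "0.004 0.001 0 0;0.0078 0.002 0 0;0.0078 0.002 0 0;0.0078 0.002 0 0;0.0078 0.002 0 0;0.0078 0.002 0 0;0.0078 0.002 0 0;0.0078 0.002 0 0;0.0078 0.002 0 0;0.0058 0.0015 0 0;0.0019 0.0005 0 0;0 0 0 0"
}}

```text
t: 4.7
eef_pos: [0.539, -0.0353, 0.0766]
tool_rot: [0.001, 0.612, 0.791, 0.0]
contact_force: [1.4, 0.6, 2.8]
gripper_width: 0.149
```

{"name": "drive_tool", "arguments": {
  "increments": "0.0019 0.0005 0 0;0.0019 0.0005 0 0;0.001 0.0002 0 0;0 0 0 0"
}}

```text
t: 5.03
eef_pos: [0.5428, -0.0344, 0.0765]
tool_rot: [0.0, 0.612, 0.791, 0.0]
contact_force: [-1.4, 0.1, 5.0]
gripper_width: 0.154
```

{"name": "drive_tool", "arguments": {
  "increments": "0.001 0.0002 0 0;0.001 0.0002 0 0;0 0 0 0"
}}

```text
t: 5.28
eef_pos: [0.5446, -0.0339, 0.0765]
tool_rot: [-0.0, 0.612, 0.791, 0.0]
contact_force: [-1.2, -0.1, 5.4]
gripper_width: 0.157
```

{"name": "drive_tool", "arguments": {
  "increments": "0.001 0.0002 0 0;0.001 0.0002 0 0;0 0 0 0"
}}

```text
t: 5.53
eef_pos: [0.5457, -0.0336, 0.0765]
tool_rot: [-0.001, 0.612, 0.791, -0.0]
contact_force: [-3.5, -0.1, 10.0]
gripper_width: 0.154
```

{"name": "drive_tool", "arguments": {
  "increments": "0.001 0.0002 0 0;0.001 0.0002 0 0;0 0 0 0"
}}

```text
t: 5.78
eef_pos: [0.5458, -0.0336, 0.0764]
tool_rot: [-0.002, 0.613, 0.79, -0.001]
contact_force: [-10.2, -0.6, 16.0]
gripper_width: 0.156
```

{"name": "drive_tool", "arguments": {
  "increments": "0.001 0.0002 0 0;0.001 0.0002 0 0;0 0 0 0"
}}

```text
t: 6.03
eef_pos: [0.5459, -0.0336, 0.0763]
tool_rot: [-0.004, 0.613, 0.79, -0.002]
contact_force: [-14.8, -1.3, 22.3]
gripper_width: 0.154
```

Hard stop: the TCP stalls at x=0.5458 with about 15 N, which matches the predicted shut position of 0.5462. Next: release and rise.

{"name": "drive_tool", "arguments": {
  "increments": "-0.002 -0.0004 0 0;-0.0015 -0.0004 0 0"
}}

```text
t: 6.2
eef_pos: [0.5456, -0.0336, 0.0765]
tool_rot: [-0.001, 0.613, 0.79, -0.0]
contact_force: [-1.2, 1.0, 6.0]
gripper_width: 0.153
```

{"name": "drive_tool", "arguments": {
  "increments": "0 0 0 0;0 0 0 0;0 0 0 0;0 0 0 0",
  "grip": 0.5
}}

```text
t: 6.53
eef_pos: [0.5472, -0.0333, 0.0761]
tool_rot: [-0.0, 0.612, 0.791, -0.0]
contact_force: [0.4, -0.3, -0.5]
gripper_width: 0.504
```

{"name": "drive_tool", "arguments": {
  "increments": "0 0 0.015 0;0 0 0.03 0;0 0 0.03 0;0 0 0.035 0;0 0.02 0.035 0;-0.005 0.03 0.02 0.07;-0.005 0.03 0 0.07;-0.005 0.03 0 0.07;-0.005 0.03 0 0.07;-0.005 0.03 0 0.07"
}}

```text
t: 7.37
eef_pos: [0.5218, 0.138, 0.2415]
tool_rot: [0.0, 0.464, 0.886, 0.0]
contact_force: [0.2, -0.1, -0.9]
gripper_width: 0.5
```

{"name": "drive_tool", "arguments": {
  "increments": "-0.01 0.025 0 0.07;-0.01 0.025 0 0.07;-0.01 0.025 0 0.07;-0.01 0.025 0 0.07;-0.01 0.025 0 0.07;-0.01 0.02 0 0.07;0 0.01 0 0.07;0 0 0 0.07;0 0 0 0",
  "grip": 1.0
}}

```text
t: 8.12
eef_pos: [0.4618, 0.2924, 0.241]
tool_rot: [-0.0, 0.2, 0.98, -0.0]
contact_force: [0.5, -0.0, -0.5]
gripper_width: 0.998
```

```bash
python3 - <<'E'
from h import *
t=bot.read_camera("top")[:,:,::-1];s=bot.read_camera("side")[:,:,::-1]
cv2.imwrite('pics/d.png',np.hstack([cv2.resize(t[140:260,150:350],(800,480),interpolation=2)[:,400:],cv2.resize(s[140:260,250:350],(400,480),interpolation=2)]))
cv2.imwrite('pics/d2.png',s)
o=bot.get_obs();print(o["q"],o["eef_pos"],o["tool_rot"])
E
```

```text
[-0.91221924  0.28213337  0.28611104  1.89393473 -0.09451201  0.9789872
  0.57674236] [0.46227947 0.2911032  0.24111668] [-6.75881990e-05  2.03605889e-01  9.79052893e-01 -2.64409679e-04]
```

View pics/d.png

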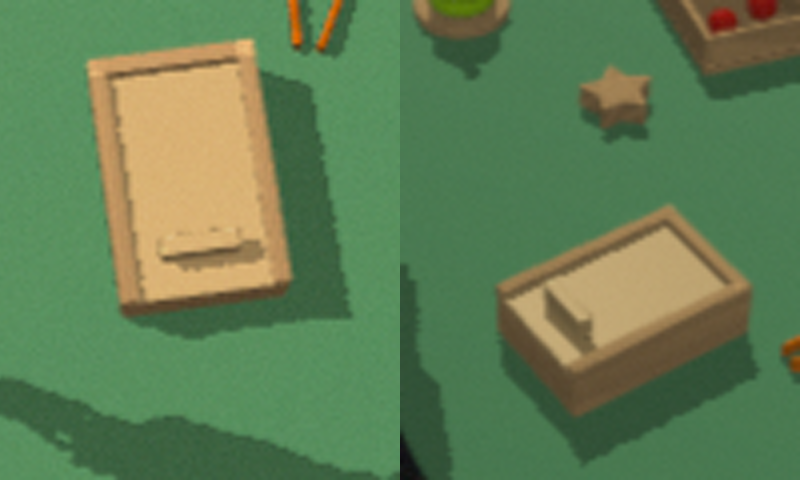

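View pics/d2.png

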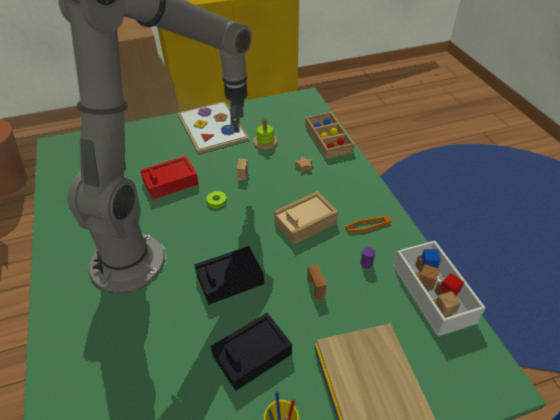

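The lid is shut: in the side view its front edge is flush with the box end. The tool is above the keeper, so I'll descend part way and check.

{"name": "drive_tool", "arguments": {
  "increments": "0 0 -0.03 0;0 0 -0.03 0;0 0 -0.03 0;0 0 -0.03 0;0 0 -0.02 0;0 0 0 0;0 0 0 0"
}}

```text
t: 8.8
eef_pos: [0.4621, 0.2905, 0.1008]
tool_rot: [-0.001, 0.204, 0.979, -0.001]
contact_force: [0.1, -0.1, 0.5]
gripper_width: 0.998
```

```bash
python3 - <<'E'
from h import *
t=bot.read_camera("top")[:,:,::-1];s=bot.read_camera("side")[:,:,::-1]
cv2.imwrite('pics/e.png',np.hstack([cv2.resize(t[170:270,130:230],(400,400),interpolation=2),cv2.resize(s[120:220,190:290],(400,400),interpolation=2)]))
o=bot.get_obs();print(o["eef_pos"])
E
```

```text
[0.46332198 0.29173295 0.1027079 ]
```

View pics/e.png

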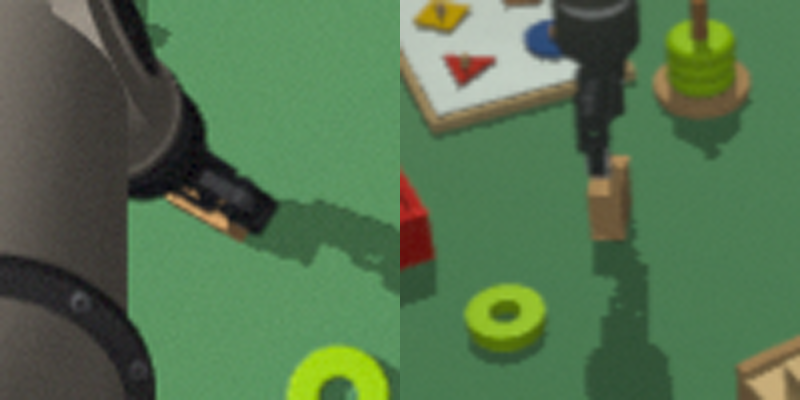

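The fingers line up with the block: top view about (235,205), side view about (600,170), just above it. Now to descend and grip.

{"name": "drive_tool", "arguments": {
  "increments": "0 0 -0.015 0;0 0 -0.015 0;0 0 -0.012 0;0 0 -0.01 0;0 0 -0.006 0;0 0 0 0;0 0 0 0"
}}

```text
t: 9.48
eef_pos: [0.4624, 0.2916, 0.0435]
tool_rot: [0.0, 0.203, 0.979, 0.0]
contact_force: [0.3, -0.3, -0.1]
gripper_width: 1.004
```

{"name": "drive_tool", "arguments": {
  "increments": "0 0 0 0;0 0 0 0;0 0 0 0;0 0 0 0;0 0 0 0;0 0 0 0",
  "grip": 0.0,
  "squeeze": 50
}}

```text
t: 9.98
eef_pos: [0.4629, 0.2919, 0.0442]
tool_rot: [0.001, 0.203, 0.979, 0.001]
contact_force: [-0.5, -0.5, 6.2]
gripper_width: 0.695
```

Gripped at 59 mm. I'll lift and carry it to the front of the box end.

{"name": "drive_tool", "arguments": {
  "increments": "0 0 0.015 0;0 0 0.025 0;0 0 0.025 0;0 0 0.015 0;0 0 0 0"
}}

```text
t: 10.4
eef_pos: [0.4639, 0.2927, 0.1266]
tool_rot: [0.002, 0.203, 0.979, 0.002]
contact_force: [0.3, -0.2, -1.6]
gripper_width: 0.695
```

{"name": "drive_tool", "arguments": {
  "increments": "-0.001 -0.015 0 0.055;-0.001 -0.03 0 0.055;-0.001 -0.03 0 0.055;-0.001 -0.03 0 0.055;-0.001 -0.03 0 0.055;-0.001 -0.03 0 0.055;-0.001 -0.03 0 0.055;0 -0.03 0 0.055;0 -0.03 0 0.055;0 -0.03 0 0.055;0 -0.03 0 0.055;0 -0.033 0 0.053"
}}

```text
t: 11.4
eef_pos: [0.4545, -0.0573, 0.1227]
tool_rot: [-0.0, -0.127, 0.992, 0.0]
contact_force: [0.8, 0.3, -0.7]
gripper_width: 0.694
```

{"name": "drive_tool", "arguments": {
  "increments": "0 0 0 0;0 0 0 0;0 0 0 0"
}}

```text
t: 11.65
eef_pos: [0.4549, -0.0561, 0.1228]
tool_rot: [-0.0, -0.124, 0.992, 0.0]
contact_force: [0.7, 0.3, -0.4]
gripper_width: 0.696
```

```bash
python3 - <<'E'
from h import *
t=bot.read_camera("top")[:,:,::-1];s=bot.read_camera("side")[:,:,::-1]
cv2.imwrite('pics/f.png',np.hstack([cv2.resize(t[150:250,250:350],(400,400),interpolation=2),cv2.resize(s[170:270,220:320],(400,400),interpolation=2)]))
o=bot.get_obs();print(o["eef_pos"],o["tool_rot"],o["q"],2*np.arctan2(o["tool_rot"][2],o["tool_rot"][1])-np.pi/2)
E
```

```text
[ 0.45511339 -0.05509057  0.12297683] [-2.75614014e-04 -1.25652031e-01  9.92074305e-01  2.54794510e-04] [-0.16977071  0.31420321  0.18117317  2.18402282 -0.09276047  0.65087341
  1.89938645] 1.8227664324323802
```

View pics/f.png

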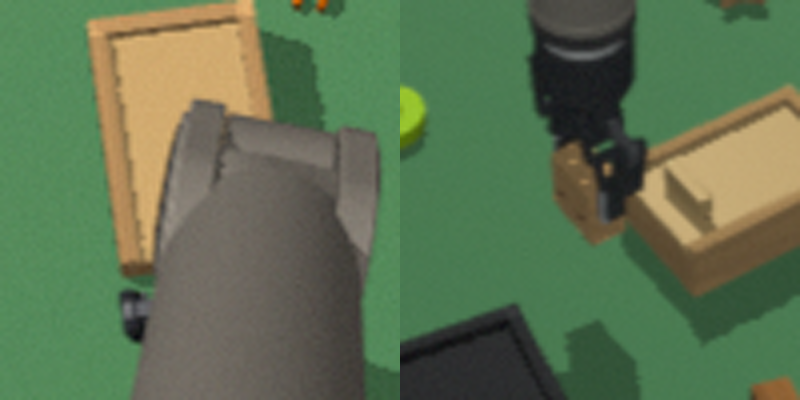

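```bash
python3 - <<'E'
from h import *
us2=lambda x,y:ut(x-400,y,4,(220,170))
a=.252; zb=.0790
for nm,uv,l,z in[("TL",(555,145),(-.016,.03),.056),("BL",(557,205),(-.016,.03),0),("BR",(597,245),(-.016,-.03),0),("BRx",(627,230),(.016,-.03),0)]:
    P=ray("side",us2(*uv),zb+z);o=w([0,0,a],[*l,0])[0];k=P-o
    d=k[:2]-np.array([.4551,-.0556]);print(nm,k.round(4),"offset box x,y",(np.cos(a)*d[0]+np.sin(a)*d[1]).round(4),(-np.sin(a)*d[0]+np.cos(a)*d[1]).round(4))
E
```

```text
TL [ 0.4623 -0.0478  0.135 ] offset box x,y 0.0089 0.0058
BL [ 0.4581 -0.0594  0.079 ] offset box x,y 0.002 -0.0044
BR [ 0.4606 -0.0537  0.079 ] offset box x,y 0.0058 0.0005
BRx [ 0.4572 -0.0539  0.079 ] offset box x,y 0.0025 0.0011
```

{"name": "drive_tool", "arguments": {
  "increments": "0 0 -0.02 0;0 0 -0.02 0;0 0 -0.015 0;0 0 -0.01 0;0 0 -0.005 0;0 0 -0.003 0;0 0 0 0;0 0 0 0"
}}

```text
t: 12.42
eef_pos: [0.4557, -0.0562, 0.0508]
tool_rot: [0.0, -0.125, 0.992, 0.0]
contact_force: [0.6, 0.4, -0.6]
gripper_width: 0.696
```

{"name": "drive_tool", "arguments": {
  "increments": "0 0 -0.002 0;0 0 -0.002 0;0 0 0 0"
}}

```text
t: 12.67
eef_pos: [0.4553, -0.0564, 0.0464]
tool_rot: [0.0, -0.125, 0.992, 0.0]
contact_force: [0.4, 1.3, -0.6]
gripper_width: 0.693
```

{"name": "drive_tool", "arguments": {
  "increments": "0 0 -0.001 0;0 0 -0.001 0;0 0 0 0;0 0 0 0"
}}

```text
t: 13.0
eef_pos: [0.4552, -0.0565, 0.0443]
tool_rot: [-0.0, -0.125, 0.992, 0.0]
contact_force: [-0.8, -0.8, 0.4]
gripper_width: 0.693
```

{"name": "drive_tool", "arguments": {
  "increments": "0 0 -0.001 0;0 0 0 0;0 0 0 0"
}}

```text
t: 13.25
eef_pos: [0.4553, -0.0565, 0.0441]
tool_rot: [0.0, -0.125, 0.992, 0.0]
contact_force: [-4.4, 0.9, 13.0]
gripper_width: 0.697
```

Table contact found. I'll back off 1 mm and advance toward the box end.

{"name": "drive_tool", "arguments": {
  "increments": "0 0 0.001 0;0.0039 0.001 0 0;0.0058 0.0015 0 0;0.0058 0.0015 0 0;0.0058 0.0015 0 0;0.0029 0.0007 0 0;0 0 0 0;0 0 0 0"
}}

```text
t: 13.92
eef_pos: [0.4797, -0.0501, 0.0442]
tool_rot: [0.0, -0.125, 0.992, -0.0]
contact_force: [-0.3, 0.1, -0.6]
gripper_width: 0.695
```

{"name": "drive_tool", "arguments": {
  "increments": "0.0019 0.0005 0 0;0.0019 0.0005 0 0;0 0 0 0"
}}

```text
t: 14.17
eef_pos: [0.4801, -0.0501, 0.0442]
tool_rot: [-0.003, -0.124, 0.992, 0.0]
contact_force: [-7.9, -1.4, 10.5]
gripper_width: 0.695
```

{"name": "drive_tool", "arguments": {
  "increments": "0.0019 0.0005 0 0;0.001 0.0002 0 0;0 0 0 0"
}}

```text
t: 14.42
eef_pos: [0.4805, -0.05, 0.0443]
tool_rot: [-0.005, -0.124, 0.992, 0.0]
contact_force: [-15.1, -2.6, 22.0]
gripper_width: 0.696
```

{"name": "drive_tool", "arguments": {
  "increments": "0.0019 0.0005 0 0;0.001 0.0002 0 0;0 0 0 0"
}}

```text
t: 14.67
eef_pos: [0.4812, -0.0499, 0.0443]
tool_rot: [-0.008, -0.123, 0.992, 0.001]
contact_force: [-20.4, -3.5, 30.8]
gripper_width: 0.693
```

Contact came early, with TCP at box x about −125 mm. I'll relieve the force and look.

{"name": "drive_tool", "arguments": {
  "increments": "-0.0029 -0.0007 0 0;-0.0029 -0.0007 0 0;-0.0029 -0.0007 0 0;0 0 0 0"
}}

```text
t: 15.0
eef_pos: [0.4797, -0.0501, 0.0442]
tool_rot: [-0.0, -0.125, 0.992, 0.0]
contact_force: [-1.7, 0.4, -0.6]
gripper_width: 0.698
```

```bash
python3 - <<'E'
from h import *
t=bot.read_camera("top")[:,:,::-1];s=bot.read_camera("side")[:,:,::-1]
cv2.imwrite('pics/g.png',cv2.resize(s[170:250,240:340],(800,640),interpolation=2)[:600])
cv2.imwrite('pics/g2.png',cv2.resize(t[150:250,250:350],(600,600),interpolation=2))
o=bot.get_obs();print(o["eef_pos"],o["tool_rot"],o["contact_force"])
E
```

```text
[ 0.48049255 -0.04986649  0.04426288] [ 9.57607042e-05 -1.24807123e-01  9.92181018e-01  1.97021492e-05] [-0.79446055 -0.6245705   0.13632389]
```

View pics/g.png

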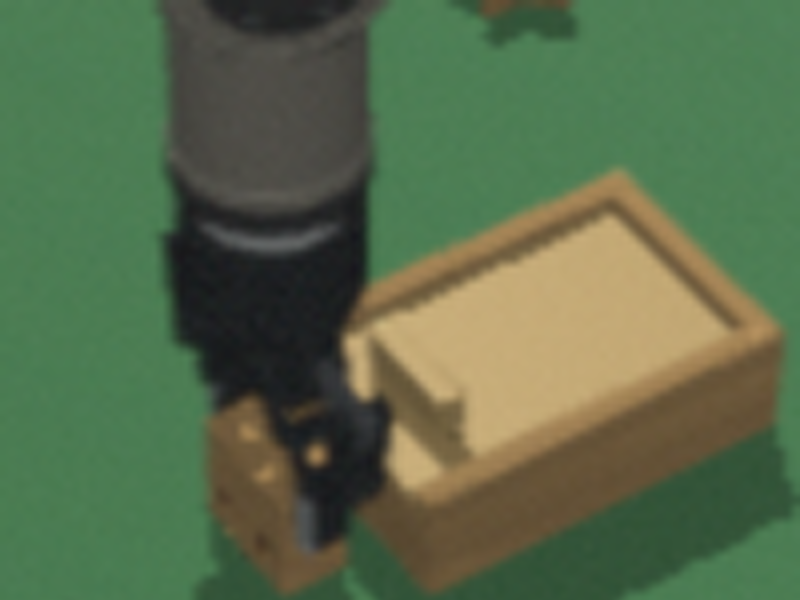

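View pics/g2.png

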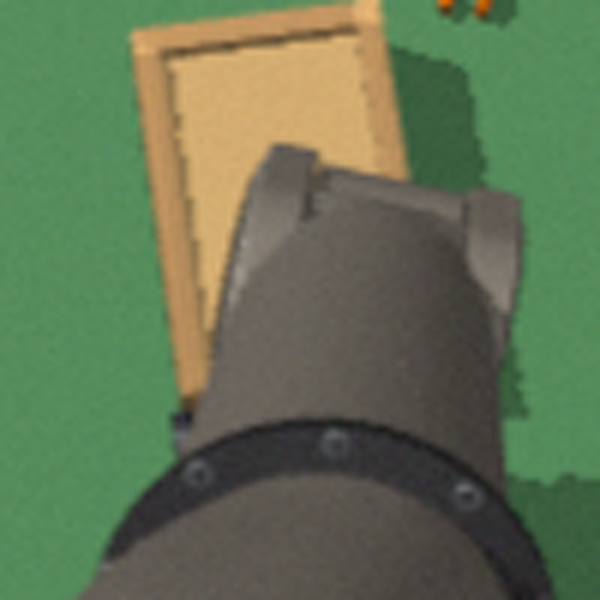

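```bash
python3 - <<'E'
from h import *
f=lambda x,y:ut(x,y,8,(240,170))
B=[.6014,-.0195];a=.249
def tb(P):
    d=P[:2]-B;return np.r_[np.cos(a)*d[0]+np.sin(a)*d[1],-np.sin(a)*d[0]+np.cos(a)*d[1]].round(4)
for nm,uv,z in[("keeper x+y- bottom",(346,545),0),("keeper x-y- bottom",(288,592),0),("keeper x-y+ bottom",(212,498),0),("keeper x-y+ top",(208,425),.056),("box corner bot",(430,592),0),("box corner top",(425,498),.055)]:
    print(nm,tb(ray("side",f(*uv),z)))
print("tcp",tb(np.array([.4803,-.05])))
pts=w([*B,a],[[-.09,-.06,0],[-.09,-.06,.055],[-.09,.06,.055],[-.09,-.0535,.049]]);print(((proj("side",pts)-[240,170]+.5)*8).round())
E
```

```text
keeper x+y- bottom [-0.1015 -0.0176]
keeper x-y- bottom [-0.1358 -0.0264]
keeper x-y+ bottom [-0.1346  0.0358]
keeper x-y+ top [-0.1401  0.0269]
box corner bot [-0.0865 -0.0585]
box corner top [-0.0873 -0.055 ]
tcp [-0.1249  0.0003]
[[425. 598.]
 [427. 509.]
 [269. 332.]
 [418. 509.]]
```

Measured from the picture, the keeper's front face is at box x about −103 mm, so there is still a gap of about 13 mm. That means the block jammed on the table rather than touching the box. I'll raise it 2 mm and advance in small checked steps.

{"name": "drive_tool", "arguments": {
  "increments": "0 0 0.002 0;0 0 0 0;0 0 0 0"
}}

```text
t: 15.35
eef_pos: [0.4807, -0.0498, 0.0464]
tool_rot: [0.0, -0.125, 0.992, -0.0]
contact_force: [0.3, 0.3, -0.7]
gripper_width: 0.692
```

{"name": "drive_tool", "arguments": {
  "increments": "0.0019 0.0005 0 0;0.0019 0.0005 0 0;0 0 0 0;0 0 0 0"
}}

```text
t: 15.68
eef_pos: [0.4844, -0.0489, 0.0463]
tool_rot: [0.0, -0.125, 0.992, -0.0]
contact_force: [0.2, 0.8, -0.9]
gripper_width: 0.697
```

Moves freely now, so the jam was table friction.

{"name": "drive_tool", "arguments": {
  "increments": "0.0019 0.0005 0 0;0.0019 0.0005 0 0;0 0 0 0;0 0 0 0"
}}

```text
t: 16.02
eef_pos: [0.4881, -0.0479, 0.0463]
tool_rot: [0.0, -0.125, 0.992, 0.0]
contact_force: [0.5, -0.4, -0.3]
gripper_width: 0.692
```

{"name": "drive_tool", "arguments": {
  "increments": "0.0019 0.0005 0 0;0 0 0 0;0 0 0 0"
}}

```text
t: 16.27
eef_pos: [0.4899, -0.0474, 0.0463]
tool_rot: [0.0, -0.125, 0.992, 0.0]
contact_force: [-0.5, 0.3, -1.3]
gripper_width: 0.695
```

{"name": "drive_tool", "arguments": {
  "increments": "0.001 0.0002 0 0;0 0 0 0;0 0 0 0"
}}

```text
t: 16.52
eef_pos: [0.4909, -0.0472, 0.0463]
tool_rot: [0.0, -0.125, 0.992, 0.0]
contact_force: [-0.2, -0.3, -1.2]
gripper_width: 0.694
```

{"name": "drive_tool", "arguments": {
  "increments": "0.001 0.0002 -0.001 0;0 0 0 0;0 0 0 0"
}}

```text
t: 16.77
eef_pos: [0.4918, -0.047, 0.0452]
tool_rot: [-0.0, -0.125, 0.992, 0.0]
contact_force: [-0.2, -0.2, 0.1]
gripper_width: 0.691
```

{"name": "drive_tool", "arguments": {
  "increments": "0.001 0.0002 0 0;0 0 0 0;0 0 0 0"
}}

```text
t: 17.02
eef_pos: [0.4929, -0.0468, 0.0453]
tool_rot: [0.0, -0.125, 0.992, 0.0]
contact_force: [0.2, 0.5, -0.3]
gripper_width: 0.695
```

{"name": "drive_tool", "arguments": {
  "increments": "0.001 0.0002 0 0;0 0 0 0;0 0 0 0"
}}

```text
t: 17.27
eef_pos: [0.4939, -0.0466, 0.0453]
tool_rot: [0.0, -0.125, 0.992, 0.0]
contact_force: [-0.4, 0.1, -0.4]
gripper_width: 0.692
```

{"name": "drive_tool", "arguments": {
  "increments": "0.001 0.0002 0 0;0 0 0 0;0 0 0 0"
}}

```text
t: 17.52
eef_pos: [0.4949, -0.0464, 0.0453]
tool_rot: [0.0, -0.125, 0.992, 0.0]
contact_force: [-0.1, 0.9, -0.8]
gripper_width: 0.696
```

{"name": "drive_tool", "arguments": {
  "increments": "0.001 0.0002 0 0;0 0 0 0;0 0 0 0"
}}

```text
t: 17.77
eef_pos: [0.4959, -0.0462, 0.0453]
tool_rot: [0.0, -0.125, 0.992, 0.0]
contact_force: [-0.9, -0.2, -0.3]
gripper_width: 0.695
```

{"name": "drive_tool", "arguments": {
  "increments": "0.001 0.0002 0 0;0 0 0 0;0 0 0 0"
}}

```text
t: 18.02
eef_pos: [0.4969, -0.046, 0.0453]
tool_rot: [-0.0, -0.125, 0.992, 0.0]
contact_force: [-0.6, -0.6, -1.5]
gripper_width: 0.695
```

{"name": "drive_tool", "arguments": {
  "increments": "0.001 0.0002 0 0;0 0 0 0;0 0 0 0"
}}

```text
t: 18.27
eef_pos: [0.4979, -0.0458, 0.0453]
tool_rot: [-0.0, -0.125, 0.992, 0.0]
contact_force: [-0.9, -0.1, -0.7]
gripper_width: 0.695
```

{"name": "drive_tool", "arguments": {
  "increments": "0.001 0.0002 0 0;0 0 0 0;0 0 0 0"
}}

```text
t: 18.52
eef_pos: [0.4989, -0.0456, 0.0453]
tool_rot: [0.0, -0.125, 0.992, 0.0]
contact_force: [0.9, -0.5, -0.9]
gripper_width: 0.693
```

```bash
python3 - <<'E'
from h import *
s=bot.read_camera("side")[:,:,::-1]
cv2.imwrite('pics/i.png',cv2.resize(s[170:250,240:340],(800,640),interpolation=2)[:600])
o=bot.get_obs();print(o["eef_pos"],o["tool_rot"],o["contact_force"])
E
```

```text
[ 0.49884462 -0.04562711  0.04531841] [-9.61321600e-06 -1.24774436e-01  9.92185134e-01  9.66918719e-06] [ 0.18860925  0.19442674 -0.70023208]
```

View pics/i.png

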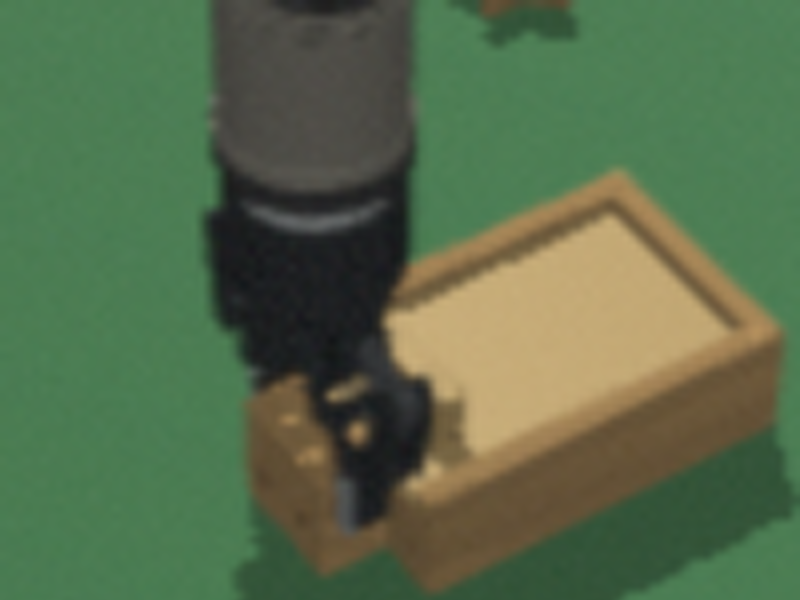

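The keeper is now almost touching the end wall: its corner at (388,545) meets the box edge. I'll continue in 1 mm steps.

{"name": "drive_tool", "arguments": {
  "increments": "0.001 0.0002 0 0;0 0 0 0;0 0 0 0"
}}

```text
t: 18.82
eef_pos: [0.4995, -0.0455, 0.0452]
tool_rot: [-0.0, -0.125, 0.992, 0.0]
contact_force: [-0.8, -0.3, 0.4]
gripper_width: 0.694
```

{"name": "drive_tool", "arguments": {
  "increments": "0.001 0.0002 0 0;0 0 0 0;0 0 0 0"
}}

```text
t: 19.07
eef_pos: [0.4996, -0.0455, 0.0451]
tool_rot: [-0.001, -0.125, 0.992, 0.0]
contact_force: [-5.9, -0.2, 2.3]
gripper_width: 0.692
```

Contact with the wall at TCP box x about −105 mm, y about 0. Now I'll build the push.

{"name": "drive_tool", "arguments": {
  "increments": "0.001 0.0002 0 0;0 0 0 0;0 0 0 0;0 0 0 0"
}}

```text
t: 19.4
eef_pos: [0.4996, -0.0455, 0.0449]
tool_rot: [-0.002, -0.124, 0.992, 0.0]
contact_force: [-7.5, -2.0, 2.7]
gripper_width: 0.693
```

{"name": "drive_tool", "arguments": {
  "increments": "0.001 0.0003 0 0;0 0 0 0;0 0 0 0;0 0 0 0"
}}

```text
t: 19.73
eef_pos: [0.4996, -0.0455, 0.0447]
tool_rot: [-0.003, -0.124, 0.992, 0.0]
contact_force: [-9.2, -2.9, 4.6]
gripper_width: 0.695
```

```bash
python3 - <<'E'
from h import *
s=bot.read_camera("side")[:,:,::-1]
cv2.imwrite('pics/j.png',cv2.resize(s[170:250,240:340],(800,640),interpolation=2)[:600])
o=bot.get_obs();print(o["eef_pos"],o["tool_rot"],o["contact_force"])
E
```

```text
[ 0.49964943 -0.0455455   0.04469133] [-3.00362909e-03 -1.24120373e-01  9.92262606e-01  1.78235571e-04] [-9.35259817 -2.9712188   3.78210775]
```

View pics/j.png

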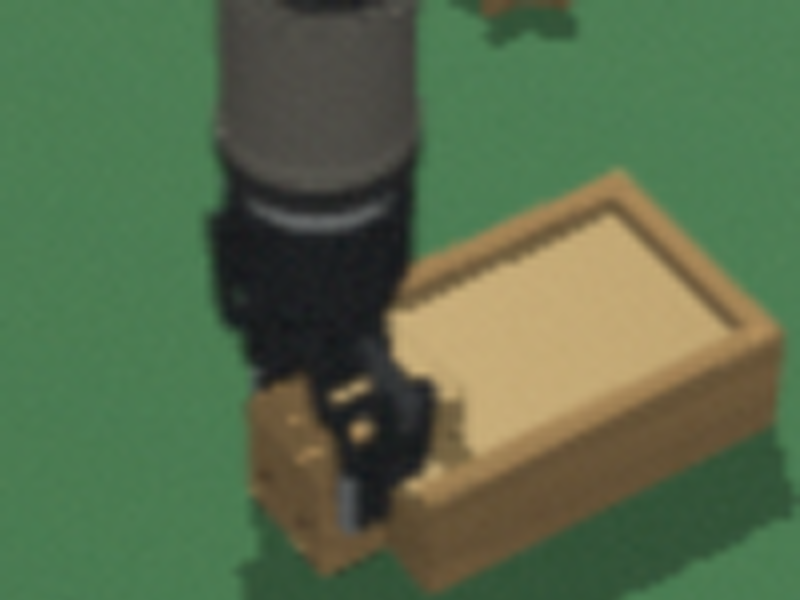

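The keeper is flush and the push normal to the wall is about 9.8 N. Holding.

{"name": "drive_tool", "arguments": {
  "increments": "0 0 0 0;0 0 0 0;0 0 0 0;0 0 0 0;0 0 0 0;0 0 0 0;0 0 0 0;0 0 0 0;0 0 0 0;0 0 0 0;0 0 0 0;0 0 0 0"
}}

```text
t: 20.78
eef_pos: [0.4996, -0.0455, 0.0447]
tool_rot: [-0.003, -0.124, 0.992, 0.0]
contact_force: [-9.7, -2.5, 5.1]
gripper_width: 0.691
```

{"name": "drive_tool", "arguments": {
  "increments": "0 0 0 0;0 0 0 0;0 0 0 0;0 0 0 0;0 0 0 0;0 0 0 0;0 0 0 0;0 0 0 0;0 0 0 0;0 0 0 0;0 0 0 0;0 0 0 0"
}}

```text
t: 21.78
eef_pos: [0.4997, -0.0455, 0.0447]
tool_rot: [-0.003, -0.124, 0.992, 0.0]
contact_force: [-9.2, -1.9, 4.9]
gripper_width: 0.696
```

{"name": "drive_tool", "arguments": {
  "increments": "0 0 0 0;0 0 0 0;0 0 0 0;0 0 0 0;0 0 0 0;0 0 0 0;0 0 0 0;0 0 0 0;0 0 0 0;0 0 0 0;0 0 0 0;0 0 0 0"
}}

```text
t: 22.78
eef_pos: [0.4996, -0.0455, 0.0447]
tool_rot: [-0.003, -0.124, 0.992, 0.0]
contact_force: [-9.2, -2.4, 5.0]
gripper_width: 0.696
```

{"name": "drive_tool", "arguments": {
  "increments": "0 0 0 0;0 0 0 0;0 0 0 0;0 0 0 0;0 0 0 0;0 0 0 0;0 0 0 0;0 0 0 0;0 0 0 0;0 0 0 0;0 0 0 0;0 0 0 0"
}}

```text
t: 23.78
eef_pos: [0.4996, -0.0455, 0.0447]
tool_rot: [-0.003, -0.124, 0.992, 0.0]
contact_force: [-9.6, -2.1, 4.4]
gripper_width: 0.699
```

```bash
python3 - <<'E'
from h import *
s=bot.read_camera("side")[:,:,::-1];t=bot.read_camera("top")[:,:,::-1]
cv2.imwrite('pics/k.png',s);cv2.imwrite('pics/k2.png',t)
f=lambda x,y:ut(x,y,8,(240,170))
B=[.6014,-.0195];a=.249
for p,z in[((325,577),.001),((255,492),.001),((386,548),.001),((250,398),.057)]:
    d=ray("side",f(*p),z)[:2]-B;print((np.cos(a)*d[0]+np.sin(a)*d[1]).round(4),(-np.sin(a)*d[0]+np.cos(a)*d[1]).round(4))
for i in range(6):
  bot.read_camera("top");o=bot.get_obs();print(o["t"],o["eef_pos"].round(4),o["contact_force"].round(1))
E
```

```text
-0.1189 -0.0285
-0.118 0.028
-0.0889 -0.0289
-0.1179 0.0297
23.9333 [ 0.4996 -0.0455  0.0447] [-9.3 -1.7  4.4]
23.9833 [ 0.4996 -0.0455  0.0447] [-9.2 -2.1  5.1]
24.0333 [ 0.4997 -0.0455  0.0447] [-10.2  -1.    4.4]
24.0833 [ 0.4996 -0.0455  0.0447] [-10.   -3.7   5.1]
24.1333 [ 0.4996 -0.0455  0.0447] [-8.9 -1.9  4.6]
24.1833 [ 0.4996 -0.0455  0.0447] [-9.3 -2.3  5. ]
```

View pics/k.png

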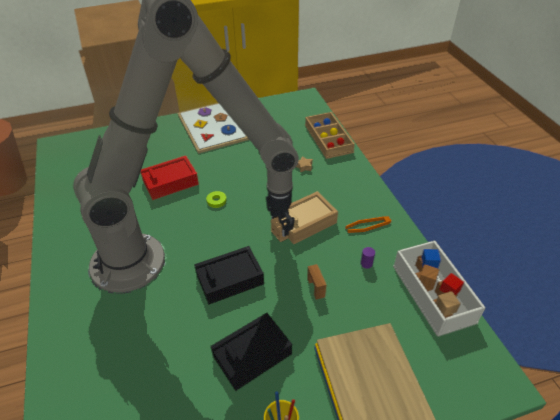

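All toys are where they were: ring (217,200), bridge (317,281), star (305,163), cylinder (368,257). The push is steady, so I'll hand in.

```bash
python3 - <<'E'
from station import bot
print(bot.hand_in()); o=bot.get_obs();print(o["t"],o["contact_force"])
E
```

```text
the job is handed in; nothing more can be done
None
the job is handed in; nothing more can be done
```

The lid is shut, and the keeper block is pressed upright and centred against the box's open end. I handed the job in at about 24 s with the arm still holding and pushing. No verdict was reported.

- **Lid:** I pinched the grip bar and slid it to its hard stop, about 15 N, at the predicted shut position. The picture afterwards showed the lid's end flush with the box.
- **Keeper position:** The last pictures put it at about box x = −104 mm (target −106) and y = 0, square to the end wall. Its foot is about 0.5 mm above the table by the tool height, so it is not quite resting on it; the limit is 8 mm.
- **Push:** It read about 9 to 10 N straight into the wall, steady for over 4 s before hand-in.
- **Other toys:** They look unmoved in the last side-camera picture. I judged this by eye and did not measure it.

**Jam on the approach:** The block first stuck on the table about 13 mm short of the box, with up to about 20 N sideways and 31 N vertical on the tool. It was not touching the box then. I saw the gap in the picture, backed off, raised the block 2 mm (later lowering it 1 mm) and finished in small steps.

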